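Change the flasks of a home fragrance diffuser

TASK

The amber flasks on the diffuser are spent: first press the red key to stop it, then push each amber flask's cap shut before you lift it, and stand the amber flasks on the dark tray. Stand every teal flask from the wooden tray upright on the diffuser's deck, with its cap pulled fully up. Then press the blue key and after it the white key, each fully and one at a time, never starting (white) with an amber flask still on the deck, and leave the ornaments and other things on the table alone.

Things in the scene. Friction and masses are not known exactly. Their poses are not given: they have to be found in the camera images.
- diffuser: white home fragrance diffuser, fixed: a flat warming deck 130 mm (x) by 270 mm (y), 6 mm thick, no rim, with three round grey grilles (x = 0, y = -85, 0, +85 mm); origin at the centre of the deck's underside. Behind the deck (x = 82 to 142 mm) a console 34 mm high carries the three keys, their faces at about 50 mm
- spent_tray: dark stone tray for spent flasks, fixed, empty: flat slab 260 mm (x) by 120 mm (y), 6 mm thick, no rim; origin at the centre of its underside; left or right of the diffuser
- fresh_tray: pale wooden tray on which the fresh flasks start, fixed: flat slab 260 mm (x) by 120 mm (y), 6 mm thick, no rim; origin at the centre of its underside; on the other side of the diffuser
- key_red_top (a point): red key (stop) on the console: centre of the top face of a round spring button 32 mm across, pressed straight down; neighbours 65 mm apart
- key_red (a joint): travel of the red key (stop): 0 = up, 0.006 m = fully down (4 N); springs back
- key_blue_top (a point): blue key (evening setting) on the console: centre of the top face of a round spring button 32 mm across, pressed straight down; neighbours 65 mm apart
- key_blue (a joint): travel of the blue key (evening setting): 0 = up, 0.006 m = fully down (4 N); springs back
- key_white_top (a point): white key (start) on the console: centre of the top face of a round spring button 32 mm across, pressed straight down; neighbours 65 mm apart
- key_white (a joint): travel of the white key (start): 0 = up, 0.006 m = fully down (4 N); springs back
- spent1: spent flask: amber upright cylinder, 54 mm diameter, 78 mm tall, 0.44 kg, under a ribbed brass cap with a white top, on a dark neck (40 mm diameter, 32 mm tall). Origin: centre of its underside, z up. Cap top 112 mm above it when shut, 134 mm when up (cap underside 80 or 102 mm). Carry it by the cylinder below the cap: lifting by a shut cap pops the cap up. May be absent
- spent1_cap (a joint): cap of spent1, slides up along the flask's axis: 0 = shut, 0.022 m = fully up (open). A friction detent holds it wherever it is left: about 1.6 N of pull or push moves it along its whole stroke, hard stops at both ends (less than half the flask's weight, so the flask need not be held; pulling on past the top stop lifts the flask). Open at the start
- spent2: spent flask: amber upright cylinder, 54 mm diameter, 78 mm tall, 0.44 kg, under a ribbed brass cap with a white top, on a dark neck (40 mm diameter, 32 mm tall). Origin: centre of its underside, z up. Cap top 112 mm above it when shut, 134 mm when up (cap underside 80 or 102 mm). Carry it by the cylinder below the cap: lifting by a shut cap pops the cap up. May be absent
- spent2_cap (a joint): cap of spent2, slides up along the flask's axis: 0 = shut, 0.022 m = fully up (open). A friction detent holds it wherever it is left: about 1.6 N of pull or push moves it along its whole stroke, hard stops at both ends (less than half the flask's weight, so the flask need not be held; pulling on past the top stop lifts the flask). Open at the start
- fresh1: fresh flask: teal upright cylinder, 54 mm diameter, 78 mm tall, 0.44 kg, under a ribbed brass cap with a white top, on a dark neck (40 mm diameter, 32 mm tall). Origin: centre of its underside, z up. Cap top 112 mm above it when shut, 134 mm when up (cap underside 80 or 102 mm). Carry it by the cylinder below the cap: lifting by a shut cap pops the cap up. May be absent
- fresh1_cap (a joint): cap of fresh1, slides up along the flask's axis: 0 = shut, 0.022 m = fully up (open). A friction detent holds it wherever it is left: about 1.6 N of pull or push moves it along its whole stroke, hard stops at both ends (less than half the flask's weight, so the flask need not be held; pulling on past the top stop lifts the flask). Shut at the start
- fresh2: fresh flask: teal upright cylinder, 54 mm diameter, 78 mm tall, 0.44 kg, under a ribbed brass cap with a white top, on a dark neck (40 mm diameter, 32 mm tall). Origin: centre of its underside, z up. Cap top 112 mm above it when shut, 134 mm when up (cap underside 80 or 102 mm). Carry it by the cylinder below the cap: lifting by a shut cap pops the cap up. May be absent
- fresh2_cap (a joint): cap of fresh2, slides up along the flask's axis: 0 = shut, 0.022 m = fully up (open). A friction detent holds it wherever it is left: about 1.6 N of pull or push moves it along its whole stroke, hard stops at both ends (less than half the flask's weight, so the flask need not be held; pulling on past the top stop lifts the flask). Shut at the start
- fresh3: fresh flask: teal upright cylinder, 54 mm diameter, 78 mm tall, 0.44 kg, under a ribbed brass cap with a white top, on a dark neck (40 mm diameter, 32 mm tall). Origin: centre of its underside, z up. Cap top 112 mm above it when shut, 134 mm when up (cap underside 80 or 102 mm). Carry it by the cylinder below the cap: lifting by a shut cap pops the cap up. May be absent
- fresh3_cap (a joint): cap of fresh3, slides up along the flask's axis: 0 = shut, 0.022 m = fully up (open). A friction detent holds it wherever it is left: about 1.6 N of pull or push moves it along its whole stroke, hard stops at both ends (less than half the flask's weight, so the flask need not be held; pulling on past the top stop lifts the flask). Shut at the start
- starfish1: silver starfish ornament, 140 mm across, 26 mm high; loose, to be left alone; origin at the centre of its underside
- starfish2: silver starfish ornament, 125 mm across, 26 mm high; loose, to be left alone; origin at the centre of its underside
- remote: black remote control lying flat, 150 x 46 x 18 mm, long along its x; loose, to be left alone; origin at the centre of its underside
- tealight: green glass tealight holder, 60 mm diameter, 42 mm tall; loose, to be left alone; origin at the centre of its underside
- coasters: stack of cork coasters, 90 mm diameter, 24 mm high; loose, to be left alone; origin at the centre of its underside
Things that resemble listed ones, but are neither listed nor needed, are in the scene too. What is shaped like the fresh3 but pink or purple is not meant.

How it is judged:
By the outcome, as a careful person would: the job done as asked, in the order asked, and still so for the second after the job is handed in, with the robot touching nothing.
Of spent1, spent2 only 1 to 2 are there at a start; the rules pass over those that are not, and their reading is None.
Of fresh1, fresh2, fresh3 only 2 to 3 are there at a start; the rules pass over those that are not, and their reading is None.
At some moment in a run one of fresh1, fresh2, fresh3 may be knocked a few centimetres aside while the robot is not near it.
It also fails if it takes over 210 s, if anything falls off the work surface, if the arm or the gripper's body presses on something with over 40 N, if the wrist force passes 120 N, or if a joint passes its speed limit or range.

ROBOT

A 6-joint arm with a two-finger parallel gripper is mounted at the origin on the work surface. World frame = base frame: x ahead of the robot, y to its left, z up, the work surface at z = 0. Lengths are in mm, angles in rad, forces in N, time in s.
With the tool pointing down it reaches from about 325 to 900 mm from the base axis. Payload 6.1 kg.
Tool frame: the origin (TCP) lies midway between the tips of the shut fingers; the grasp point (between the pads) lies 19 mm behind it (r.grasp_offset is the distance from the TCP to the grasp point, in mm); z points along the fingers, y is the line along which they close (so a half turn about z gives the same grasp; the last joint's range is limited). The gripper opens to 85 mm and grips with 20 to 120 N. Pads are 22 mm wide; open, the fingers measure 114 mm over their backs; the gripper's body (76 mm by 85 mm) begins 54 mm behind the grasp point. The pads swing forward as they close: fully open they stand 13 mm farther back than shut.
Start: joints at [-1.441, 0.22, 1.526, -0, 1.395, -0.126], TCP at [158.13, -604.657, 231.3] pointing down, gripper open.
Joint ranges: [-2.98, 2.98], [-0.91, 2.08], [0.09, 2.57], [-1.24, 4.39], [0.2, 2.65], [-2.68, 2.68]. Speed limits (rad/s): [2.57, 2.57, 3.01, 3.14, 3.14, 3.14].

INTERFACE

Orientations are given as a 3x3 rotation matrix whose columns are the frame's x, y, z axes.
In Python, from bench import r gives the robot as it stands. The module is installed in compiled form; this text tells all that it offers.
- The arm moves only by the tool drive_tool, never from a script. Its arguments are lists of equal length, an entry for each row: "grip": the finger opening in cm, from 0 to 8.54; "translation": the shift along the world's x, y, z in cm, a list of three; "angular": the turn, a rotation vector about the world's x, y, z in rad, a list of three. In form: {"grip": [grip, ...], "translation": [[dx, dy, dz], ...], "angular": [[rx, ry, rz], ...]}. A call has 1 to 10 rows; each row is the pose to reach, as a shift and turn from the pose commanded when the call began; what a row does not reach only later rows make up. A row lasts 1/8 s, in which the tool goes at most 62.5 mm and 10.7 degrees, less where a joint would pass 70% of its speed; a pose out of reach is approached as far as the arm can. A call with a gripper value outside its range is refused whole. The fingers move at their own pace and stop on an object; "newtons" is the grip in N (left out, the last holds). Time passes only in rows, so rows that repeat a pose let the fingers close. It gives the time, the measured TCP pose, the force, the opening and the grip force at its end, in the units of the state.
- r.read_state(): the state, without advancing time (a new reading comes with each control period).
- r.camera(name): name is "scene" or "top" or "wrist"; returns a dict with "frame" (384x512x3 uint8, red, green, blue), "range_z" (384x512 float32, mm along the optical axis (not along the pixel's ray), 0 where there is no reading), "fx", "fy", "cx", "cy" (pixels), "extrinsics" (4x4, takes a point from world to camera coordinates); the wrist camera has in their place "hand_eye" (4x4, takes a point from camera to tool coordinates, whose origin is the TCP and whose axes are the flange's). Camera axes: x right, y down, z forward; pixel columns grow to the right and rows downward; lengths in mm; the calibration is good to about 2 mm. A picture is of the moment at which its call begins: read the wrist's pose just before it.
- r.finish_job(): hands the job in; it is judged then, once.
The state is a dict: "time": time; "qpos": joint angles; "qd": joint speeds; "joint_torque": joint torques, N m; "tcp_pos": TCP position; "tool_rot": TCP orientation; "wrist_force": force on the tool from outside, world axes, zero at the start; "moment": the same for the moment, N m; "gripper_width": opening from 0.0 (shut) to 1.0 (fully open); "grip_force": force on a finger pad.
Only numpy, scipy, OpenCV 4.12 (cv2) and the standard library are available. Lean on these libraries where they do the work, as an engineer would, in place of code of your own. Each camera call takes 0.05 s, during which the arm holds its last target. There are 200 camera calls.

## Working session

There is one attempt and no reset: what is moved stays moved. The work goes in short steps, Python scripts to look and compute and a tool call to move; the robot and the scene stay as the last step left them, time stands still between calls to the robot, and variables do not carry over. Pictures are saved under pics/ and viewed, at most 14 in all, crops included, and the job is handed in when it is done.

Besides the shell and the picture viewer there is one more tool, called after ">>>" as name(argument=value, ...) on one line, values as JSON. drive_tool: Moves the arm, as the interface text tells. Its arguments: {"type":"object","properties":{"grip":{"type":"array","items":{"type":"number"}},"translation":{"type":"array","items":{"type":"array","items":{"type":"number"}}},"angular":{"type":"array","items":{"type":"array","items":{"type":"number"}}},"newtons":{"type":"number"}},"required":["grip","translation","angular"]}

```bash
mkdir -p pics
cat > h.py <<'E'
import numpy as np, cv2
from bench import r
def cloud(c,s=None):
    z=c["range_z"].astype(float); v,u=np.mgrid[:z.shape[0],:z.shape[1]]
    p=np.stack([(u-c["cx"])/c["fx"]*z,(v-c["cy"])/c["fy"]*z,z],-1)
    if "extrinsics" in c: M=np.linalg.inv(c["extrinsics"])
    else:
        T=np.eye(4);T[:3,:3]=s["tool_rot"];T[:3,3]=s["tcp_pos"]; M=T@c["hand_eye"]
    w=p@M[:3,:3].T+M[:3,3]; w[z<=0]=np.nan
    return w
def shot(name):
    s=r.read_state(); c=r.camera(name); return c["frame"],cloud(c,s),c
def save(f,n): cv2.imwrite("pics/"+n,f[:,:,::-1])
E
python3 - <<'E'
from h import *
s=r.read_state(); print({k:np.round(v,3) for k,v in s.items()}, r.grasp_offset)
for n in("top","scene"):
    f,w,c=shot(n); save(f,n+"1.png"); np.save(n+"1.npy",w); np.save(n+"1f.npy",f)
E
```

```text
{'time': np.float64(0.0), 'qpos': array([-1.441,  0.221,  1.528,  0.   ,  1.395, -0.126]), 'qd': array([ 0.001,  0.001,  0.001,  0.001, -0.001,  0.   ]), 'joint_torque': array([ 1.0000e-03, -4.9689e+01, -3.8940e+01, -0.0000e+00,  1.1000e-02,
       -0.0000e+00]), 'tcp_pos': array([ 158.054, -604.048,  230.163]), 'tool_rot': array([[ 0.967,  0.253, -0.   ],
       [ 0.253, -0.967,  0.002],
       [ 0.   , -0.002, -1.   ]]), 'wrist_force': array([-0.076,  0.625,  0.171]), 'moment': array([-0.001, -0.024, -0.008]), 'grip_force': np.float64(0.0), 'gripper_width': np.float64(1.002)} 18.700000000000003
```

View pics/top1.png

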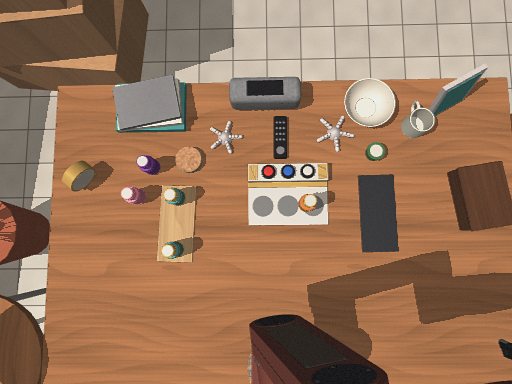

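View pics/scene1.png

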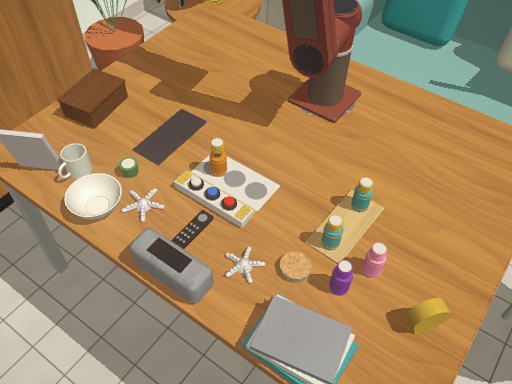

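The top view shows one amber flask at (310,202) on the deck, with the keys red (268,171), blue (288,171) and white (308,171). Two teal flasks stand on the wooden tray at (174,196) and (172,250), and the dark tray is at (378,213). Pink and purple decoys stand at (132,195) and (148,164).

Run:
```python
from h import *
for n in("top","scene"):
    w=np.load(n+"1.npy"); f=np.load(n+"1f.npy"); hsv=cv2.cvtColor(f,cv2.COLOR_RGB2HSV).astype(int); H,S,V=hsv[...,0],hsv[...,1],hsv[...,2]
    x,y,z=w[...,0],w[...,1],w[...,2]
    inr=(x>250)&(x<900)&(abs(y)<600)
    print(n)
    # all components higher than 45
    for lo,hi,t in((90,160,'flask tops'),(44,56,'keys')):
        k,l,st,ce=cv2.connectedComponentsWithStats((inr&(z>lo)&(z<hi)).astype(np.uint8))
        for i in range(1,k):
            if st[i,4]>12:
                m=l==i; print(t,ce[i].round(),st[i,4],'xyz',np.round([np.median(x[m]),np.median(y[m]),np.percentile(z[m],95)]),'rng',np.round([x[m].min(),x[m].max(),y[m].min(),y[m].max()]),f[m].mean(0).round())
    if n=="top":
        for t,(u,v) in dict(red=(268,171),blue=(288,171),white=(308,171)).items(): print(t,w[v-2:v+3,u-2:u+3].reshape(-1,3).mean(0).round(1))
    m=inr&(V<75)&(z>2)&(z<12)&(S<120)
    k,l,st,ce=cv2.connectedComponentsWithStats(m.astype(np.uint8))
    for i in range(1,k):
        if st[i,4]>300: 
            q=l==i; print('dark',ce[i],st[i,4],cv2.minAreaRect(w[q][:,:2].astype(np.float32)),np.median(z[q]))
    m=inr&(z>3)&(z<9)
    k,l,st,ce=cv2.connectedComponentsWithStats(m.astype(np.uint8))
    for i in range(1,k):
        if st[i,4]>300: 
            q=l==i; print('slab',ce[i].round(),st[i,4],cv2.minAreaRect(w[q][:,:2].astype(np.float32)),np.median(z[q]))
```

```text
top
flask tops [450.  95.] 304 xyz [ 859. -531.  157.] rng [ 836.  900. -600. -484.] [70. 89. 86.]
flask tops [265.  95.] 698 xyz [884.  49. 103.] rng [865. 900. -66. 164.] [110. 107. 107.]
flask tops [143. 161.] 152 xyz [666. 441. 115.] rng [647. 687. 423. 464.] [176. 152. 170.]
flask tops [127. 193.] 151 xyz [564. 486. 114.] rng [545. 584. 469. 508.] [213. 181. 180.]
flask tops [170. 194.] 159 xyz [559. 349. 121.] rng [538. 581. 331. 373.] [203. 186. 154.]
flask tops [309. 201.] 156 xyz [532. -83. 143.] rng [ 513.  553. -104.  -64.] [215. 194. 160.]
flask tops [168. 250.] 163 xyz [385. 352. 122.] rng [364. 404. 334. 375.] [207. 191. 159.]
keys [390. 107.] 74 xyz [ 857. -372.   56.] rng [ 800.  900. -383. -342.] [218. 207. 186.]
keys [179. 103.] 23 xyz [881. 341.  55.] rng [853. 900. 338. 346.] [119. 114. 104.]
keys [445. 106.] 32 xyz [ 853. -554.   55.] rng [ 831.  878. -595. -507.] [47. 77. 74.]
keys [258. 106.] 43 xyz [864.  73.  55.] rng [862. 866.  12. 138.] [71. 70. 69.]
keys [291. 105.] 22 xyz [864. -36.  55.] rng [862. 869. -63. -12.] [65. 64. 64.]
keys [424. 116.] 37 xyz [ 
[... 3545 characters left out ...]
.] [164.  97. 106.]
keys [339. 284.] 47 xyz [689. 452.  56.] rng [663. 697. 423. 473.] [105.  59. 106.]
keys [284. 298.] 14 xyz [809. 356.  55.] rng [806. 812. 343. 374.] [213. 214. 197.]
keys [347. 348.] 100 xyz [826. 554.  56.] rng [791. 885. 543. 563.] [227. 225. 205.]
slab [169. 136.] 1333 ((491.73223876953125, -321.8462829589844), (150.42755126953125, 288.7580261230469), 87.75515747070312) 5.976929101714859
slab [239. 182.] 1543 ((518.2730712890625, -22.763534545898438), (304.72711181640625, 151.80516052246094), 89.38896942138672) 6.271572636934934
slab [345. 228.] 1474 ((475.4790344238281, 360.148681640625), (279.5395202636719, 160.32589721679688), 3.4320836067199707) 6.204001112311516
```

>>> drive_tool(grip=[0,0,0,0,0,0,0,0,0,0], translation=[[5,6,0],[10,12,0],[14,18,0],[18,24,0],[22,30,0],[26,36,0],[30,42,0],[34,48,0],[38,53,0],[42,58,0]], angular=[[0,0,-0.05],[0,0,-0.1],[0,0,-0.15],[0,0,-0.2],[0,0,-0.256],[0,0,-0.256],[0,0,-0.256],[0,0,-0.256],[0,0,-0.256],[0,0,-0.256]])

```text
time: 1.35
tcp_pos: [523.7, -95.9, 231.1]
tool_rot: [[1.0, -0.0, -0.0], [-0.0, -1.0, -0.0], [-0.0, 0.0, -1.0]]
wrist_force: [1.7, -0.7, 0.2]
gripper_width: 0.0
grip_force: 0.0
```

>>> drive_tool(grip=[0,0,0], translation=[[0,0,0],[0,0,0],[0,0,0]], angular=[[0,0,0],[0,0,0],[0,0,0]])

```text
time: 1.72
tcp_pos: [522.3, -99.0, 231.0]
tool_rot: [[1.0, -0.002, -0.001], [-0.002, -1.0, -0.0], [-0.001, 0.0, -1.0]]
wrist_force: [-0.0, 0.1, -0.1]
gripper_width: -0.0
grip_force: 0.0
```

```bash
cat >> h.py <<'E'
def comps(w,lo,hi,box=(250,720,-420,420),mn=30):
    x,y,z=w[...,0],w[...,1],w[...,2]
    m=(x>box[0])&(x<box[1])&(y>box[2])&(y<box[3])&(z>lo)&(z<hi)
    k,l,st,ce=cv2.connectedComponentsWithStats(m.astype(np.uint8)); out=[]
    for i in range(1,k):
        if st[i,4]>=mn:
            q=w[l==i]; c,rad=cv2.minEnclosingCircle(q[:,:2].astype(np.float32))
            out.append(l==i); print(ce[i].round(),st[i,4],'med',np.median(q,0).round(1),'circ',np.round(c,1),round(rad,1),'mid',((q[:,:2].min(0)+q[:,:2].max(0))/2).round(1),'z95',np.percentile(q[:,2],95).round(1))
    return out
E
python3 - <<'E'
from h import *
f,w,c=shot("wrist"); save(f,"w1.png")
print("flask");
for m in comps(w,128,150): print(f[m].mean(0).round())
print("keys")
for m in comps(w,44,62): print(f[m].mean(0).round())
comps(w,3,9,mn=1000)
E
```

```text
flask
[237. 180.] 2196 med [536.  -85.1 140.1] circ [533.5 -84.7] 20.9 mid [534.3 -84.9] z95 141.3
[186. 160. 120.]
keys
[107.  48.] 2129 med [639.7  38.2  49.3] circ [639.9  41.5] 23.9 mid [640.2  41.6] z95 57.1
[175.  47.] 2119 med [639.7 -25.1  47.5] circ [640.3 -23.3] 23.9 mid [640.6 -23.4] z95 57.1
[243.  47.] 2115 med [639.9 -88.4  47.3] circ [640.3 -88.3] 23.8 mid [640.5 -88.3] z95 56.9
[246. 137.] 75 med [558.4 -91.1  52. ] circ [550.9 -88. ] 19.8 mid [553.7 -88. ] z95 60.8
[125.  44.  31.]
[54. 67. 97.]
[122. 110.  95.]
[101.  66.  34.]
[446. 164.] 21207 med [ 521.1 -324.7    6.1] circ [ 501.5 -326.2] 142.1 mid [ 501.5 -326. ] z95 7.4
[182. 150.] 21324 med [539.5  -4.6   6.3] circ [528.5 -23.4] 148.2 mid [528.8 -23.1] z95 7.7
```

View pics/w1.png

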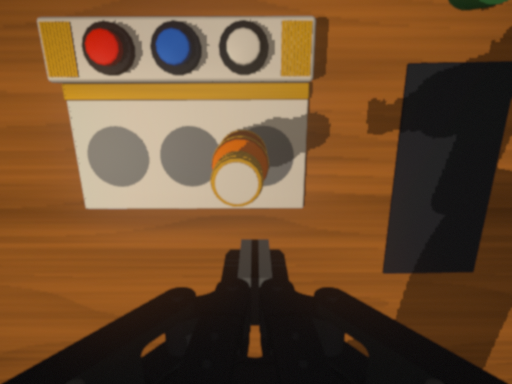

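>>> drive_tool(grip=[0,0,0,0,0,0,0,0,0,0], translation=[[3.9,4.7,0],[7.8,9.4,0],[11.8,14.05,0],[11.8,14.05,-4],[11.8,14.05,-8],[11.8,14.05,-12],[11.8,14.05,-15],[11.8,14.05,-16.5],[11.8,14.05,-16.5],[11.8,14.05,-16.5]], angular=[[0,0,0],[0,0,0],[0,0,0],[0,0,0],[0,0,0],[0,0,0],[0,0,0],[0,0,0],[0,0,0],[0,0,0]])

```text
time: 3.02
tcp_pos: [642.3, 42.2, 68.1]
tool_rot: [[1.0, -0.001, 0.003], [-0.001, -1.0, -0.0], [0.003, 0.0, -1.0]]
wrist_force: [-0.6, -0.3, 0.6]
gripper_width: -0.002
grip_force: 0.0
```

>>> drive_tool(grip=[0,0,0,0,0,0,0,0,0,0], translation=[[-0.1,0,-0.4],[-0.1,0,-0.7],[-0.1,0,-1.0],[-0.1,0,-1.2],[-0.1,0,-1.3],[-0.1,0,-1.4],[-0.1,0,-1.5],[-0.1,0,-1.6],[-0.1,0,-1.6],[-0.1,0,-1.6]], angular=[[0,0,0],[0,0,0],[0,0,0],[0,0,0],[0,0,0],[0,0,0],[0,0,0],[0,0,0],[0,0,0],[0,0,0]])

```text
time: 4.28
tcp_pos: [640.1, 42.7, 50.5]
tool_rot: [[1.0, -0.0, 0.0], [-0.0, -1.0, 0.0], [0.0, -0.0, -1.0]]
wrist_force: [-1.1, 0.9, 4.1]
gripper_width: 0.001
grip_force: 1.8
```

>>> drive_tool(grip=[0,0,0,0], translation=[[0,0,-0.1],[0,0,-0.2],[0,0,-0.2],[0,0,-0.2]], angular=[[0,0,0],[0,0,0],[0,0,0],[0,0,0]])

```text
time: 4.78
tcp_pos: [640.2, 42.7, 49.9]
tool_rot: [[1.0, -0.0, 0.0], [-0.0, -1.0, -0.0], [0.0, 0.0, -1.0]]
wrist_force: [-7.1, 1.3, 12.8]
gripper_width: -0.001
grip_force: 6.5
```

>>> drive_tool(grip=[0,0,0,0,0,0,0,0,0,0], translation=[[0,0,3],[0,0,8],[0,0,12],[-2,-2.5,12],[-5,-6,12],[-8,-9.5,12],[-10.6,-12.75,12],[-10.6,-12.75,11],[-10.6,-12.75,10.4],[-10.6,-12.75,10.4]], angular=[[0,0,0],[0,0,0],[0,0,0],[0,0,0],[0,0,0],[0,0,0],[0,0,0],[0,0,0],[0,0,0],[0,0,0]])

```text
time: 6.02
tcp_pos: [533.9, -84.0, 151.2]
tool_rot: [[1.0, 0.001, -0.002], [0.001, -1.0, 0.001], [-0.002, -0.001, -1.0]]
wrist_force: [-0.1, -0.7, 0.2]
gripper_width: -0.0
grip_force: 0.0
```

Push the cap down from 140 to 118.

>>> drive_tool(grip=[0,0,0,0,0,0,0,0,0,0], translation=[[0,0,-0.6],[0,0,-1.0],[0,0,-1.4],[0,0,-1.8],[0,0,-2.2],[0,0,-2.6],[0,0,-3.0],[0,0,-3.2],[0,0,-3.3],[0,0,-3.3]], angular=[[0,0,0],[0,0,0],[0,0,0],[0,0,0],[0,0,0],[0,0,0],[0,0,0],[0,0,0],[0,0,0],[0,0,0]])

```text
time: 7.28
tcp_pos: [533.9, -85.0, 119.1]
tool_rot: [[1.0, -0.0, -0.0], [-0.0, -1.0, -0.0], [-0.0, 0.0, -1.0]]
wrist_force: [0.2, -0.4, -0.2]
gripper_width: -0.005
grip_force: 0.0
```

>>> drive_tool(grip=[0,0,0,0], translation=[[0,0,-0.1],[0,0,-0.2],[0,0,-0.3],[0,0,-0.3]], angular=[[0,0,0],[0,0,0],[0,0,0],[0,0,0]])

```text
time: 7.78
tcp_pos: [534.5, -85.1, 117.6]
tool_rot: [[1.0, -0.0, 0.001], [-0.0, -1.0, -0.001], [0.001, 0.001, -1.0]]
wrist_force: [-3.1, 0.7, 8.1]
gripper_width: 0.001
grip_force: 4.2
```

>>> drive_tool(grip=[0,8.5,8.5,8.5,8.5,8.5,8.5,8.5,8.5,8.5], translation=[[0,0,1.2],[0,0,2.4],[0,0,2.4],[0,0,2.4],[0,0,2.4],[0,0,0],[0,0,-3.0],[0,0,-5.5],[0,0,-6.7],[0,0,-6.7]], angular=[[0,0,0],[0,0,0],[0,0,0],[0,0,0],[0,0,0],[0,0,0],[0,0,0],[0,0,0],[0,0,0],[0,0,0]])

```text
time: 9.02
tcp_pos: [533.2, -84.6, 48.4]
tool_rot: [[1.0, -0.0, -0.002], [-0.0, -1.0, 0.001], [-0.002, -0.001, -1.0]]
wrist_force: [-0.6, -0.5, -1.2]
gripper_width: 1.001
grip_force: 0.0
```

Now close on the cylinder.

>>> drive_tool(grip=[5,4.5,4.5,4.5,4.5,4.5,4.5], translation=[[0,0,0],[0,0,0],[0,0,0],[0,0,0],[0,0,0],[0,0,0],[0,0,0]], angular=[[0,0,0],[0,0,0],[0,0,0],[0,0,0],[0,0,0],[0,0,0],[0,0,0]], newtons=40)

```text
time: 9.9
tcp_pos: [535.0, -85.1, 50.8]
tool_rot: [[1.0, -0.0, 0.002], [-0.0, -1.0, -0.001], [0.002, 0.001, -1.0]]
wrist_force: [-0.6, 1.8, 6.5]
gripper_width: 0.621
grip_force: 42.3
```

>>> drive_tool(grip=[4.5,4.5,4.5,4.5,4.5,4.5,4.5,4.5,4.5,4.5], translation=[[0,0,1],[0,0,3],[0,0,5],[-0.3,-3,5],[-1,-7,5],[-1.6,-11,5],[-2.2,-15,5],[-2.8,-19,5],[-3.2,-22.5,5],[-3.2,-24.2,5]], angular=[[0,0,0],[0,0,0],[0,0,0],[0,0,0],[0,0,0],[0,0,0],[0,0,0],[0,0,0],[0,0,0],[0,0,0]])

```text
time: 11.15
tcp_pos: [501.1, -328.3, 98.9]
tool_rot: [[1.0, -0.002, -0.001], [-0.002, -1.0, 0.001], [-0.001, -0.001, -1.0]]
wrist_force: [-0.4, -0.1, -5.2]
gripper_width: 0.622
grip_force: 43.7
```

Run:
```python
from h import *
s=r.read_state(); print(s["tcp_pos"],s["wrist_force"],s["gripper_width"])
f,w,c=shot("scene"); save(f,"s2.png")
comps(w,60,220,box=(420,620,-420,-200)); comps(w,100,150,box=(300,700,250,420))
```

```text
[ 501.05507978 -328.31115573   98.89681087] [-0.37388065 -0.06260375 -5.20335109] 0.6219366222612521
[165. 105.] 858 med [ 510.5 -308.6  159.1] circ [ 501.7 -325.2] 69.0 mid [ 501.6 -325.3] z95 208.6
[365. 184.] 164 med [392.  360.  117.7] circ [386.8 359.9] 24.0 mid [386.8 359.5] z95 124.6
[335. 222.] 193 med [565.1 356.6 117.9] circ [560.  355.6] 21.8 mid [559.8 355.3] z95 122.7
```

View pics/s2.png

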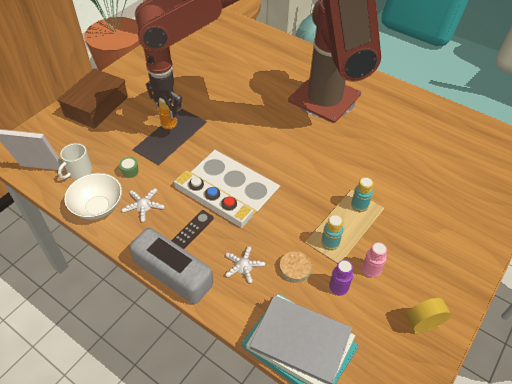

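>>> drive_tool(grip=[4.5,4.5,4.5,4.5,4.5,4.5,4.5,4.5], translation=[[0,0.1,-1.5],[0,0.1,-3],[0,0.1,-4],[0,0.1,-4.4],[0,0.1,-4.6],[0,0.1,-4.8],[0,0.1,-4.9],[0,0.1,-4.9]], angular=[[0,0,0],[0,0,0],[0,0,0],[0,0,0],[0,0,0],[0,0,0],[0,0,0],[0,0,0]])

```text
time: 12.2
tcp_pos: [502.3, -326.1, 50.9]
tool_rot: [[1.0, -0.0, 0.001], [-0.0, -1.0, -0.0], [0.001, 0.0, -1.0]]
wrist_force: [-0.9, 1.0, -2.3]
gripper_width: 0.616
grip_force: 43.8
```

>>> drive_tool(grip=[4.5,4.5,5.5,6.5,7.5,8.5,8.5,8.5,8.5,8.5], translation=[[0,0,-0.1],[0,0,-0.1],[0,0,-0.1],[0,0,-0.1],[0,0,-0.1],[0,0,-0.1],[0,0,2],[0,0,5],[0,0,9],[0,0,13]], angular=[[0,0,0],[0,0,0],[0,0,0],[0,0,0],[0,0,0],[0,0,0],[0,0,0],[0,0,0],[0,0,0],[0,0,0]])

```text
time: 13.45
tcp_pos: [502.2, -326.0, 183.2]
tool_rot: [[1.0, -0.0, 0.001], [-0.0, -1.0, -0.001], [0.001, 0.001, -1.0]]
wrist_force: [1.2, -0.3, -0.1]
gripper_width: 0.993
grip_force: 0.0
```

>>> drive_tool(grip=[8.5,8.5,8.5,8.5,8.5,8.5,8.5,8.5,8.5,8.5], translation=[[-0.8,5,2],[-1.6,11,4],[-2.6,17,5],[-3.6,23,5],[-4.6,29,5],[-5.6,35,5],[-6.6,41,5],[-8,47,5],[-10,53,5],[-12,58,5]], angular=[[0,0,0],[0,0,0],[0,0,0],[0,0,0],[0,0,0],[0,0,0],[0,0,0],[0,0,0],[0,0,0],[0,0,0]])

```text
time: 14.7
tcp_pos: [381.3, 256.3, 232.2]
tool_rot: [[1.0, 0.0, 0.003], [0.0, -1.0, 0.001], [0.003, -0.001, -1.0]]
wrist_force: [0.9, -0.9, 0.7]
gripper_width: 0.995
grip_force: 0.0
```

>>> drive_tool(grip=[8.5,8.5,8.5], translation=[[0,3,0],[0,5,0],[0,5,0]], angular=[[0,0,0],[0,0,0],[0,0,0]])

```text
time: 15.08
tcp_pos: [382.2, 304.8, 231.0]
tool_rot: [[1.0, 0.001, 0.001], [0.001, -1.0, 0.0], [0.001, -0.0, -1.0]]
wrist_force: [0.9, 0.9, 0.5]
gripper_width: 0.995
grip_force: 0.0
```

Run:
```python
from h import *
s=r.read_state(); print(s["tcp_pos"].round(1),s["qpos"].round(2))
f,w,c=shot("wrist"); save(f,"w3.png")
comps(w,105,130,box=(250,720,200,460))
```

```text
[382.2 304.8 231. ] [ 0.51 -0.11  1.87 -0.    1.38  2.08]
[196. 184.] 1892 med [387.1 354.  119. ] circ [384.5 355.6] 21.1 mid [384.7 355.2] z95 120.3
```

View pics/w3.png

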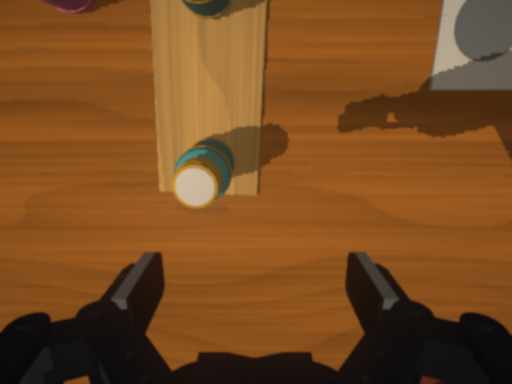

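>>> drive_tool(grip=[8.5,8.5,8.5,8.5,8.5,8.5,8.5,8.5,8.5,8.5], translation=[[0.2,3,0],[0.2,5,0],[0.2,5,-2],[0.2,5,-7],[0.2,5,-11],[0.2,5,-14],[0.2,5,-16.5],[0.2,5,-18],[0.2,5,-18.2],[0.2,5,-18.2]], angular=[[0,0,0],[0,0,0],[0,0,0],[0,0,0],[0,0,0],[0,0,0],[0,0,0],[0,0,0],[0,0,0],[0,0,0]])

```text
time: 16.38
tcp_pos: [384.7, 354.5, 49.1]
tool_rot: [[1.0, -0.0, 0.001], [-0.0, -1.0, 0.001], [0.001, -0.001, -1.0]]
wrist_force: [-0.4, -0.3, 0.3]
gripper_width: 0.999
grip_force: 0.0
```

>>> drive_tool(grip=[5,4.5,4.5,4.5,4.5,4.5,4.5], translation=[[0,0,0],[0,0,0],[0,0,0],[0,0,0],[0,0,0],[0,0,0],[0,0,0]], angular=[[0,0,0],[0,0,0],[0,0,0],[0,0,0],[0,0,0],[0,0,0],[0,0,0]], newtons=40)

```text
time: 17.25
tcp_pos: [384.7, 354.8, 49.5]
tool_rot: [[1.0, -0.0, 0.002], [-0.0, -1.0, 0.001], [0.002, -0.001, -1.0]]
wrist_force: [-1.3, 0.3, 5.9]
gripper_width: 0.622
grip_force: 40.9
```

>>> drive_tool(grip=[4.5,4.5,4.5,4.5,4.5,4.5,4.5,4.5,4.5,4.5], translation=[[0,0,1],[0,0,3],[0,-2,5],[0.5,-6,5],[2,-11,5],[4,-17,5],[6,-23,5],[8,-29,5],[10,-35,5],[12,-40,5]], angular=[[0,0,0],[0,0,0],[0,0,0],[0,0,0],[0,0,0],[0,0,0],[0,0,0],[0,0,0],[0,0,0],[0,0,0]])

```text
time: 18.5
tcp_pos: [503.5, -47.9, 98.0]
tool_rot: [[1.0, -0.001, -0.001], [-0.001, -1.0, 0.0], [-0.001, -0.0, -1.0]]
wrist_force: [0.0, 0.3, -3.5]
gripper_width: 0.624
grip_force: 43.3
```

>>> drive_tool(grip=[4.5,4.5,4.5,4.5,4.5], translation=[[1,-3,0],[2,-6,0],[2,-6,0],[2,-6,0],[2,-6,0]], angular=[[0,0,0],[0,0,0],[0,0,0],[0,0,0],[0,0,0]])

```text
time: 19.12
tcp_pos: [523.4, -104.8, 98.0]
tool_rot: [[1.0, 0.001, -0.001], [0.001, -1.0, 0.001], [-0.001, -0.001, -1.0]]
wrist_force: [-0.3, 0.2, -5.0]
gripper_width: 0.622
grip_force: 43.5
```

>>> drive_tool(grip=[4.5,4.5,4.5,4.5,4.5,4.5,4.5,4.5,4.5], translation=[[0,0,-1.5],[0,0,-3],[0,0,-4],[0,0,-4.4],[0,0,-4.6],[0,0,-4.8],[0,0,-4.9],[0,0,-5],[0,0,-5]], angular=[[0,0,0],[0,0,0],[0,0,0],[0,0,0],[0,0,0],[0,0,0],[0,0,0],[0,0,0],[0,0,0]])

```text
time: 20.25
tcp_pos: [524.5, -106.0, 49.5]
tool_rot: [[1.0, -0.0, 0.001], [-0.0, -1.0, -0.0], [0.001, 0.0, -1.0]]
wrist_force: [-3.6, 1.5, 5.3]
gripper_width: 0.621
grip_force: 44.4
```

>>> drive_tool(grip=[5.5,6.5,7.5,8.5,8.5,8.5,8.5,8.5,8.5], translation=[[0,0,0],[0,0,0],[0,0,0],[0,0,0],[0,0,0],[0,0,2],[0,0,3.9],[0,0,3.9],[0,0,3.9]], angular=[[0,0,0],[0,0,0],[0,0,0],[0,0,0],[0,0,0],[0,0,0],[0,0,0],[0,0,0],[0,0,0]])

```text
time: 21.38
tcp_pos: [523.9, -105.8, 87.1]
tool_rot: [[1.0, -0.0, -0.0], [-0.0, -1.0, -0.0], [-0.0, 0.0, -1.0]]
wrist_force: [-0.3, -0.4, -0.5]
gripper_width: 0.997
grip_force: 0.0
```

>>> drive_tool(grip=[6,5,4.6,4.2,3.8,3.6,3.6,3.6,3.6], translation=[[0,0,0],[0,0,0],[0,0,0],[0,0,0],[0,0,0],[0,0,0],[0,0,0],[0,0,0],[0,0,0]], angular=[[0,0,0],[0,0,0],[0,0,0],[0,0,0],[0,0,0],[0,0,0],[0,0,0],[0,0,0],[0,0,0]], newtons=25)

```text
time: 22.5
tcp_pos: [524.0, -105.8, 87.2]
tool_rot: [[1.0, -0.0, -0.0], [-0.0, -1.0, 0.0], [-0.0, -0.0, -1.0]]
wrist_force: [1.0, 0.5, -1.4]
gripper_width: 0.46
grip_force: 25.4
```

>>> drive_tool(grip=[3.6,3.6,3.6,3.6,3.6,3.6,3.6,3.6,3.6,3.6], translation=[[0,0,0.3],[0,0,0.6],[0,0,0.9],[0,0,1.2],[0,0,1.5],[0,0,1.7],[0,0,1.9],[0,0,2.1],[0,0,2.1],[0,0,2.1]], angular=[[0,0,0],[0,0,0],[0,0,0],[0,0,0],[0,0,0],[0,0,0],[0,0,0],[0,0,0],[0,0,0],[0,0,0]])

```text
time: 23.75
tcp_pos: [524.1, -105.9, 108.6]
tool_rot: [[1.0, -0.0, 0.0], [-0.0, -1.0, -0.0], [0.0, 0.0, -1.0]]
wrist_force: [-1.5, 0.7, 1.3]
gripper_width: 0.46
grip_force: 25.7
```

>>> drive_tool(grip=[3.6,3.6,3.6,3.6], translation=[[0,0,0.05],[0,0,0.1],[0,0,0.1],[0,0,0.1]], angular=[[0,0,0],[0,0,0],[0,0,0],[0,0,0]])

```text
time: 24.25
tcp_pos: [523.9, -105.8, 109.1]
tool_rot: [[1.0, -0.0, -0.0], [-0.0, -1.0, 0.0], [-0.0, -0.0, -1.0]]
wrist_force: [-0.1, 0.5, -2.6]
gripper_width: 0.46
grip_force: 25.5
```

>>> drive_tool(grip=[3.6,3.6,3.6,3.6], translation=[[0,0,0.05],[0,0,0.1],[0,0,0.1],[0,0,0.1]], angular=[[0,0,0],[0,0,0],[0,0,0],[0,0,0]])

```text
time: 24.75
tcp_pos: [523.9, -105.9, 110.2]
tool_rot: [[1.0, -0.0, -0.0], [-0.0, -1.0, -0.0], [-0.0, 0.0, -1.0]]
wrist_force: [-0.4, 0.3, -4.8]
gripper_width: 0.465
grip_force: 25.7
```

>>> drive_tool(grip=[3.6,4.6,5.5,6.5,7.5,8.5,8.5,8.5,8.5,8.5], translation=[[0,0,-0.05],[0,0,-0.05],[0,0,-0.05],[0,0,-0.05],[0,0,-0.05],[0,0,0],[0,0,3],[0,0,7],[0,0,11],[0,0,12]], angular=[[0,0,0],[0,0,0],[0,0,0],[0,0,0],[0,0,0],[0,0,0],[0,0,0],[0,0,0],[0,0,0],[0,0,0]])

```text
time: 26.0
tcp_pos: [525.7, -106.4, 233.7]
tool_rot: [[1.0, -0.0, 0.005], [-0.0, -1.0, -0.002], [0.005, 0.002, -1.0]]
wrist_force: [0.4, -0.2, -0.7]
gripper_width: 0.994
grip_force: 0.0
```

>>> drive_tool(grip=[8.5,8.5,8.5,8.5,8.5,8.5,8.5,8.5,8.5,8.5], translation=[[0,5,0],[0,11,0],[0,17,0],[0,23,0],[0,29,0],[0,34,0],[0,38,0],[0,41,0],[0,41,0],[0,41,0]], angular=[[0,0,0],[0,0,0],[0,0,0],[0,0,0],[0,0,0],[0,0,0],[0,0,0],[0,0,0],[0,0,0],[0,0,0]])

```text
time: 27.25
tcp_pos: [523.6, 303.5, 229.1]
tool_rot: [[1.0, -0.0, -0.002], [-0.0, -1.0, -0.001], [-0.002, 0.001, -1.0]]
wrist_force: [0.4, -1.4, 0.6]
gripper_width: 0.992
grip_force: 0.0
```

Run:
```python
from h import *
s=r.read_state(); print(s["tcp_pos"].round(1))
f,w,c=shot("wrist"); save(f,"w4.png")
comps(w,105,130,box=(250,720,200,440))
f,w,c=shot("top"); save(f,"t4.png"); comps(w,100,150,box=(400,600,-400,130)); comps(w,100,150,box=(300,700,250,440)) 
f,w,c=shot("scene"); save(f,"s4.png"); comps(w,100,150,box=(400,600,-400,130)); comps(w,100,150,box=(300,700,250,440))
```

```text
[523.6 303.5 229.1]
[78. 11.] 583 med [657.6 432.6 111.9] circ [656.8 431.7] 12.0 mid [656.8 431.8] z95 113.8
[195. 145.] 2083 med [560.7 351.3 118.9] circ [558.9 352.7] 21.0 mid [558.8 352.4] z95 120.2
[316. 203.] 158 med [ 524.1 -103.4  139.8] circ [ 524.2 -105.6] 21.1 mid [ 523.8 -105.4] z95 143.6
[387. 211.] 162 med [ 500.1 -322.4  118.1] circ [ 501.6 -324.7] 21.2 mid [ 501.2 -324.6] z95 121.7
[167. 113.] 128 med [ 506.  -316.8  116.6] circ [ 500.7 -320. ] 22.5 mid [ 500.4 -319.8] z95 122.5
[213. 141.] 179 med [531.4 -96.5 138. ] circ [ 524.2 -101.3] 23.0 mid [ 524.9 -100.9] z95 144.3
[334. 222.] 192 med [565.5 356.4 118.2] circ [560.4 354.2] 21.7 mid [560.2 355. ] z95 122.1
[340. 265.] 59 med [671.9 435.1 112.2] circ [669.  438.2] 18.0 mid [669.  433.6] z95 116.4
```

View pics/s4.png

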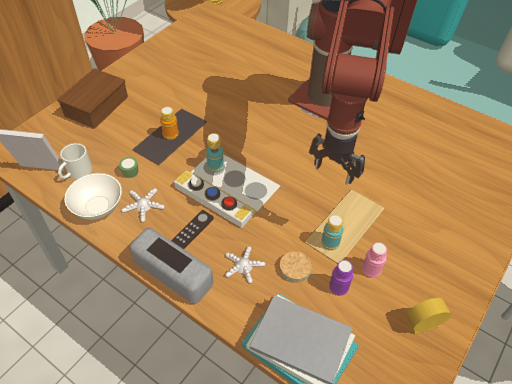

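The amber flask stands on the dark tray at (168,123) and the first teal flask is on the deck with its cap up at (214,150). The second teal flask is still on the wooden tray at (334,232), so I'll fetch that one next.

>>> drive_tool(grip=[8.5,8.5,8.5,8.5,8.5,8.5,8.5,8.5,8.5,8.5], translation=[[2,3,0],[3.5,4.9,0],[3.5,4.9,-2],[3.5,4.9,-7],[3.5,4.9,-11],[3.5,4.9,-14],[3.5,4.9,-16.5],[3.5,4.9,-18],[3.5,4.9,-18.1],[3.5,4.9,-18.1]], angular=[[0,0,0],[0,0,0],[0,0,0],[0,0,0],[0,0,0],[0,0,0],[0,0,0],[0,0,0],[0,0,0],[0,0,0]])

```text
time: 28.65
tcp_pos: [559.6, 353.2, 50.2]
tool_rot: [[1.0, -0.0, 0.001], [-0.0, -1.0, 0.001], [0.001, -0.001, -1.0]]
wrist_force: [0.3, -0.4, -0.3]
gripper_width: 0.994
grip_force: 0.0
```

>>> drive_tool(grip=[5,4.5,4.5,4.5,4.5,4.5,4.5], translation=[[0,0,0],[0,0,0],[0,0,0],[0,0,0],[0,0,0],[0,0,0],[0,0,0]], angular=[[0,0,0],[0,0,0],[0,0,0],[0,0,0],[0,0,0],[0,0,0],[0,0,0]], newtons=40)

```text
time: 29.52
tcp_pos: [559.8, 353.4, 50.7]
tool_rot: [[1.0, -0.0, 0.002], [-0.0, -1.0, 0.001], [0.002, -0.001, -1.0]]
wrist_force: [-0.9, -1.8, 5.6]
gripper_width: 0.622
grip_force: 41.9
```

>>> drive_tool(grip=[4.5,4.5,4.5,4.5,4.5,4.5,4.5,4.5,4.5,4.5], translation=[[0,0,1],[0,0,3],[0,-2,5],[-0.5,-7,5],[-1,-13,5],[-2,-19,5],[-3,-25,5],[-3.5,-29,5],[-3.5,-29.8,5],[-3.5,-29.8,5]], angular=[[0,0,0],[0,0,0],[0,0,0],[0,0,0],[0,0,0],[0,0,0],[0,0,0],[0,0,0],[0,0,0],[0,0,0]])

```text
time: 30.78
tcp_pos: [524.5, 55.0, 100.2]
tool_rot: [[1.0, -0.001, 0.001], [-0.001, -1.0, 0.0], [0.001, -0.0, -1.0]]
wrist_force: [0.0, -0.1, -4.8]
gripper_width: 0.622
grip_force: 43.6
```

>>> drive_tool(grip=[4.5,4.5,4.5,4.5,4.5,4.5,4.5,4.5,4.5], translation=[[0,0,-1.5],[0,0,-3],[0,0,-4],[0,0,-4.4],[0,0,-4.6],[0,0,-4.8],[0,0,-4.9],[0,0,-5],[0,0,-5]], angular=[[0,0,0],[0,0,0],[0,0,0],[0,0,0],[0,0,0],[0,0,0],[0,0,0],[0,0,0],[0,0,0]])

```text
time: 31.9
tcp_pos: [524.7, 55.1, 50.7]
tool_rot: [[1.0, -0.0, 0.001], [-0.0, -1.0, -0.0], [0.001, 0.0, -1.0]]
wrist_force: [-3.3, -0.8, 5.1]
gripper_width: 0.622
grip_force: 44.6
```

>>> drive_tool(grip=[5.5,6.5,7.5,8.5,8.5,8.5,8.5,8.5,8.5], translation=[[0,0,0],[0,0,0],[0,0,0],[0,0,0],[0,0,0],[0,0,2],[0,0,3.8],[0,0,3.8],[0,0,3.8]], angular=[[0,0,0],[0,0,0],[0,0,0],[0,0,0],[0,0,0],[0,0,0],[0,0,0],[0,0,0],[0,0,0]])

```text
time: 33.02
tcp_pos: [523.8, 55.2, 87.1]
tool_rot: [[1.0, -0.0, -0.0], [-0.0, -1.0, -0.0], [-0.0, 0.0, -1.0]]
wrist_force: [1.4, -0.2, -0.2]
gripper_width: 0.993
grip_force: 0.0
```

>>> drive_tool(grip=[6,5,4.6,4.2,3.8,3.6,3.6,3.6,3.6], translation=[[0,0,0],[0,0,0],[0,0,0],[0,0,0],[0,0,0],[0,0,0],[0,0,0],[0,0,0],[0,0,0]], angular=[[0,0,0],[0,0,0],[0,0,0],[0,0,0],[0,0,0],[0,0,0],[0,0,0],[0,0,0],[0,0,0]], newtons=25)

```text
time: 34.15
tcp_pos: [524.0, 55.0, 87.3]
tool_rot: [[1.0, -0.0, -0.0], [-0.0, -1.0, -0.0], [-0.0, 0.0, -1.0]]
wrist_force: [-0.4, -1.3, 1.0]
gripper_width: 0.46
grip_force: 25.4
```

>>> drive_tool(grip=[3.6,3.6,3.6,3.6,3.6,3.6,3.6,3.6,3.6,3.6], translation=[[0,0,0.3],[0,0,0.6],[0,0,0.9],[0,0,1.2],[0,0,1.5],[0,0,1.7],[0,0,1.9],[0,0,2.1],[0,0,2.2],[0,0,2.2]], angular=[[0,0,0],[0,0,0],[0,0,0],[0,0,0],[0,0,0],[0,0,0],[0,0,0],[0,0,0],[0,0,0],[0,0,0]])

```text
time: 35.4
tcp_pos: [524.1, 55.2, 109.5]
tool_rot: [[1.0, -0.0, 0.0], [-0.0, -1.0, 0.0], [0.0, -0.0, -1.0]]
wrist_force: [0.4, -0.3, -0.8]
gripper_width: 0.46
grip_force: 25.6
```

>>> drive_tool(grip=[3.6,3.6,3.6,3.6], translation=[[0,0,0.05],[0,0,0.1],[0,0,0.1],[0,0,0.1]], angular=[[0,0,0],[0,0,0],[0,0,0],[0,0,0]])

```text
time: 35.9
tcp_pos: [523.8, 55.3, 110.0]
tool_rot: [[1.0, -0.0, -0.001], [-0.0, -1.0, 0.0], [-0.001, -0.0, -1.0]]
wrist_force: [0.1, 0.3, -5.0]
gripper_width: 0.458
grip_force: 25.7
```

>>> drive_tool(grip=[3.6,4.6,5.5,6.5,7.5,8.5,8.5,8.5,8.5,8.5], translation=[[0,0,-0.05],[0,0,-0.05],[0,0,-0.05],[0,0,-0.05],[0,0,-0.05],[0,0,0],[0,0,3],[0,0,7],[0,0,11],[0,0,12]], angular=[[0,0,0],[0,0,0],[0,0,0],[0,0,0],[0,0,0],[0,0,0],[0,0,0],[0,0,0],[0,0,0],[0,0,0]])

```text
time: 37.15
tcp_pos: [525.8, 55.1, 233.6]
tool_rot: [[1.0, -0.0, 0.006], [-0.0, -1.0, -0.0], [0.006, 0.0, -1.0]]
wrist_force: [0.3, 0.2, -0.1]
gripper_width: 0.995
grip_force: 0.0
```

Run:
```python
from h import *
s=r.read_state(); print(s["tcp_pos"].round(1))
f,w,c=shot("top"); save(f,"t5.png"); comps(w,100,150,box=(400,600,-400,130)); print("fresh tray"); comps(w,20,150,box=(300,620,280,420)) 
f,w,c=shot("scene"); save(f,"s5.png"); comps(w,100,150,box=(400,600,-400,130))
```

```text
[525.8  55.1 233.6]
[316. 203.] 157 med [ 524.  -103.5  139.4] circ [ 524.7 -105.4] 20.9 mid [ 523.5 -105.2] z95 143.1
[387. 211.] 163 med [ 499.8 -322.3  117.5] circ [ 501.1 -324.4] 21.5 mid [ 501.2 -324.4] z95 121.8
fresh tray
[167. 113.] 124 med [ 506.1 -316.4  117.3] circ [ 502.2 -322.2] 22.0 mid [ 502.4 -321.9] z95 123.9
[213. 141.] 183 med [532.  -96.2 137.4] circ [ 526.5 -100.9] 22.2 mid [ 526.4 -101.7] z95 144.4
[255. 164.] 188 med [532.   62.5 138.1] circ [526.1  57.9] 21.4 mid [526.9  58. ] z95 145.0
```

View pics/s5.png

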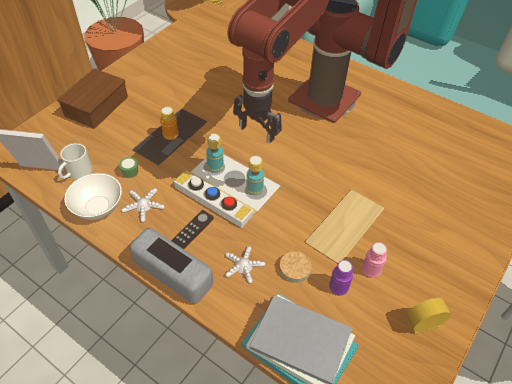

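Both teal flasks stand on the deck with their caps up, at (214,153) and (255,175). The amber flask is on the dark tray at (168,122), and the wooden tray is empty. Next is the blue key.

>>> drive_tool(grip=[0,0,0,0,0,0,0,0,0,0], translation=[[4,-2.6,0],[8,-5.2,0],[11.5,-7.9,0],[11.5,-7.9,0],[11.5,-7.9,-4],[11.5,-7.9,-8],[11.5,-7.9,-12],[11.5,-7.9,-15],[11.5,-7.9,-16.3],[11.5,-7.9,-16.3]], angular=[[0,0,0],[0,0,0],[0,0,0],[0,0,0],[0,0,0],[0,0,0],[0,0,0],[0,0,0],[0,0,0],[0,0,0]])

```text
time: 38.5
tcp_pos: [637.6, -23.2, 65.9]
tool_rot: [[1.0, 0.0, -0.003], [0.0, -1.0, 0.001], [-0.003, -0.001, -1.0]]
wrist_force: [0.8, -0.2, -0.6]
gripper_width: -0.0
grip_force: 0.0
```

>>> drive_tool(grip=[0,0,0,0,0,0,0,0,0,0], translation=[[0,0,-0.4],[0,0,-0.7],[0,0,-1.0],[0,0,-1.2],[0,0,-1.3],[0,0,-1.4],[0,0,-1.5],[0,0,-1.6],[0,0,-1.6],[0,0,-1.6]], angular=[[0,0,0],[0,0,0],[0,0,0],[0,0,0],[0,0,0],[0,0,0],[0,0,0],[0,0,0],[0,0,0],[0,0,0]])

```text
time: 39.75
tcp_pos: [639.2, -23.9, 51.5]
tool_rot: [[1.0, -0.0, 0.0], [-0.0, -1.0, -0.0], [0.0, 0.0, -1.0]]
wrist_force: [-1.4, -0.6, 3.6]
gripper_width: -0.001
grip_force: 1.6
```

>>> drive_tool(grip=[0,0,0,0,0], translation=[[0,0,-0.1],[0,0,-0.2],[0,0,-0.3],[0,0,-0.3],[0,0,-0.3]], angular=[[0,0,0],[0,0,0],[0,0,0],[0,0,0],[0,0,0]])

```text
time: 40.38
tcp_pos: [639.3, -23.9, 49.9]
tool_rot: [[1.0, -0.0, 0.0], [-0.0, -1.0, -0.0], [0.0, 0.0, -1.0]]
wrist_force: [-5.8, -0.9, 12.5]
gripper_width: 0.0
grip_force: 6.4
```

Blue is fully down. Now I lift, shift to the white key and press it.

>>> drive_tool(grip=[0,0,0,0,0,0,0,0,0,0], translation=[[0,0,2],[0,0,5],[0,-2,5],[0,-5,5],[0,-6.45,5],[0,-6.45,4],[0,-6.45,2.5],[0,-6.45,1.8],[0,-6.45,1.8],[0,-6.45,1.8]], angular=[[0,0,0],[0,0,0],[0,0,0],[0,0,0],[0,0,0],[0,0,0],[0,0,0],[0,0,0],[0,0,0],[0,0,0]])

```text
time: 41.62
tcp_pos: [639.3, -87.9, 66.5]
tool_rot: [[1.0, 0.0, 0.0], [0.0, -1.0, -0.0], [0.0, 0.0, -1.0]]
wrist_force: [-0.1, -0.7, -0.5]
gripper_width: -0.002
grip_force: 0.0
```

>>> drive_tool(grip=[0,0,0,0,0,0,0,0,0,0], translation=[[0,0,-0.4],[0,0,-0.7],[0,0,-1.0],[0,0,-1.2],[0,0,-1.4],[0,0,-1.5],[0,0,-1.6],[0,0,-1.7],[0,0,-1.8],[0,0,-1.8]], angular=[[0,0,0],[0,0,0],[0,0,0],[0,0,0],[0,0,0],[0,0,0],[0,0,0],[0,0,0],[0,0,0],[0,0,0]])

```text
time: 42.88
tcp_pos: [639.1, -88.4, 49.9]
tool_rot: [[1.0, -0.0, -0.0], [-0.0, -1.0, -0.0], [-0.0, 0.0, -1.0]]
wrist_force: [-5.9, 0.9, 12.2]
gripper_width: 0.001
grip_force: 6.2
```

>>> drive_tool(grip=[0,0,0,0,0,0,0,0], translation=[[0,0,2],[0,0,6],[0,0,10],[0,0,15],[0,0,20],[0,0,22],[0,0,22],[0,0,22]], angular=[[0,0,0],[0,0,0],[0,0,0],[0,0,0],[0,0,0],[0,0,0],[0,0,0],[0,0,0]])

```text
time: 43.88
tcp_pos: [638.0, -88.1, 265.6]
tool_rot: [[1.0, -0.0, -0.004], [-0.0, -1.0, 0.001], [-0.004, -0.001, -1.0]]
wrist_force: [0.5, -0.2, -0.5]
gripper_width: 0.005
grip_force: 0.0
```

Run:
```python
from h import *
f,w,c=shot("scene"); save(f,"s6.png"); comps(w,100,150,box=(400,600,-400,130))
f,w,c=shot("wrist"); comps(w,100,150,box=(400,600,-400,130))
f,w,c=shot("top"); comps(w,100,150,box=(400,600,-400,130)); comps(w,44,62,box=(610,670,-130,80))
```

```text
[167. 113.] 123 med [ 505.1 -318.1  116.8] circ [ 501.8 -323. ] 22.9 mid [ 500.6 -323. ] z95 121.8
[213. 141.] 181 med [531.7 -97.7 138. ] circ [ 526.  -101.7] 22.1 mid [ 525.6 -101.9] z95 143.7
[255. 164.] 185 med [532.5  61.9 138.6] circ [526.7  57.6] 22.5 mid [525.7  58.4] z95 143.9
[116. 286.] 1814 med [531.8  49.8 139.9] circ [525.  54.] 20.9 mid [525.5  53.7] z95 141.7
[470. 295.] 1422 med [ 506.7 -319.9  117.9] circ [ 501.2 -325.6] 21.6 mid [ 501.7 -324.5] z95 119.5
[264. 204.] 146 med [522.8  54.7 139.7] circ [524.2  55. ] 20.8 mid [524.6  55. ] z95 143.5
[387. 211.] 164 med [ 499.6 -322.5  117.6] circ [ 501.1 -325. ] 21.2 mid [ 501.2 -325. ] z95 121.9
[268. 171.] 121 med [638.4  41.5  52.1] circ [639.6  41.6] 23.7 mid [638.6  43. ] z95 58.6
[287. 170.] 113 med [641.6 -21.5  52.1] circ [639.7 -23.6] 23.8 mid [640.  -20.4] z95 57.4
[308. 171.] 114 med [637.4 -90.5  52.1] circ [640.3 -89.4] 22.9 mid [640.4 -92.8] z95 58.6
```

View pics/s6.png

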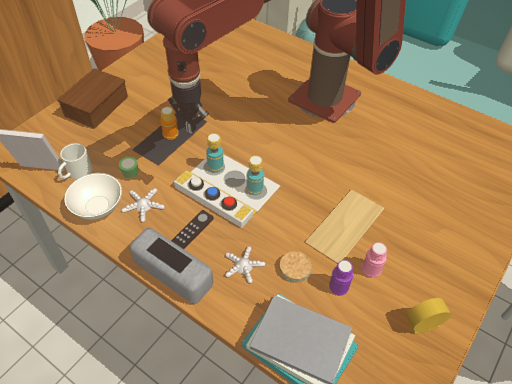

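All of it holds: both teal caps are up at z≈140, the amber cap is shut at z≈118 on the tray, and the ornaments haven't moved.

```bash
python3 -c "
from bench import r
print(r.finish_job())"
```

```text
the job is handed in; nothing more can be done
None
```

The job is done and handed in: I pressed red, capped the one amber flask and moved it to the dark tray, stood both teal flasks on the deck with caps fully up, then pressed blue and white fully in turn; `finish_job` gave no verdict.

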